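# Load the roller feeder at the print bench

### The job

Slide the feeder's outlet gate fully shut, then load the three orange printed rollers one by one through the open mouth at the top so that they will be dispensed in order of thickness: the thickest first, the thinnest last. They must end lying across the ramp in one row behind the shut gate, and the bottle, spool, scraper and glue stick must stay where they are.

Things in the scene. Friction and masses are not known exactly. Their poses are not given: they have to be found in the camera images.
- magazine: gravity-feed magazine, fixed: aluminium ramp 290 mm long, 130 mm wide inside, between 6 mm plywood walls, falling at 10 degrees towards its own -y. Origin: on the table under its middle; z up, x across the ramp. Ramp surface 30 mm above the table at the gate (y -145), 80 mm at the top end (y +141), closed by a 22 mm high end wall. Rollers let go on it roll down
- hood_edge (a point): point on the ramp surface at its centre line, 150 mm along the ramp from the gate, under the hood's upper edge. From here down to the gate the ramp is hooded: side walls 68 mm high and clear strips over both edges, their tops 72 mm above the ramp, with a slot 70 mm wide between them, too narrow for a roller
- mouth (a point): point on the ramp surface in the middle of the open mouth, 68 mm above the table, 70 mm along the ramp from the hood's edge and 70 mm from the end wall. The mouth's side walls are 30 mm high. Axes as the magazine's (level, not tilted with the ramp)
- gate (a joint): outlet gate, a steel plate 116 mm wide across the low end of the ramp, sliding along the magazine's x. 0 = shut against its stop; grows in m as it opens (up to 0.115), the plate standing out to the magazine's -x side (the robot's side). Takes about 2 N to slide, stays where it is left. Below it outside: a 14 mm high catch tray (magazine y -150 to -208 mm)
- gate_tab (a point): centre of the top of the gate's black grip tab, 125 mm above the table. The tab is 22 mm along the magazine's x (the sliding direction), 30 mm along its y, stands 45 mm above the plate's edge and leans 10 degrees to -y. When shut it is 40 mm to the magazine's +x of the ramp's centre line. Axes as the magazine's
- roller_thick: orange printed conveyor roller, the thick one: drum 56 mm in diameter and 100 mm long, with stub axles of 16 mm diameter making it 116 mm overall; 70 to 270 g. Origin at its centre, x along its axis (y and z turn as it rolls). Starts level, stub axles in the forks of its stand, centre 42 mm above the table. Rightly loaded, its centre is at y = -122, z = 62 mm in the magazine's frame.
- stand_thick: fixed grey stand that carries the thick roller at the start: base 122 by 44 mm, 6 mm thick, with an upright fork 31 mm wide and 48 mm high at each end (centred 54.5 mm from the middle) holding the stub axle from below, open upwards; the drum's sides are free. Origin: middle of the underside; x along the roller's axis.
- roller_middle: orange printed conveyor roller, the middle one: drum 46 mm in diameter and 100 mm long, with stub axles of 16 mm diameter making it 116 mm overall; 70 to 270 g. Origin at its centre, x along its axis (y and z turn as it rolls). Starts level, stub axles in the forks of its stand, centre 42 mm above the table. Rightly loaded, its centre is at y = -71, z = 66 mm in the magazine's frame.
- stand_middle: fixed grey stand that carries the middle roller at the start: base 122 by 44 mm, 6 mm thick, with an upright fork 31 mm wide and 48 mm high at each end (centred 54.5 mm from the middle) holding the stub axle from below, open upwards; the drum's sides are free. Origin: middle of the underside; x along the roller's axis.
- roller_thin: orange printed conveyor roller, the thin one: drum 36 mm in diameter and 100 mm long, with stub axles of 16 mm diameter making it 116 mm overall; 70 to 270 g. Origin at its centre, x along its axis (y and z turn as it rolls). Starts level, stub axles in the forks of its stand, centre 42 mm above the table. Rightly loaded, its centre is at y = -30, z = 68 mm in the magazine's frame.
- stand_thin: fixed grey stand that carries the thin roller at the start: base 122 by 44 mm, 6 mm thick, with an upright fork 31 mm wide and 48 mm high at each end (centred 54.5 mm from the middle) holding the stub axle from below, open upwards; the drum's sides are free. Origin: middle of the underside; x along the roller's axis.
- bottle: bystander: white upright bottle, 60 mm in diameter, 150 mm high, loose; origin at the middle of its underside
- spool: bystander: black filament spool lying flat, 160 mm in diameter, 55 mm high, loose; origin at the middle of its underside
- scraper: bystander: print scraper lying on the table, 200 mm long along its x, loose
- gluestick: bystander: upright glue stick, 32 mm in diameter, 105 mm high, loose; origin at the middle of its underside
Mind the look-alikes: they are no part of the job. Leave any green or turquoise look-alike of the roller_thick alone.

How it is judged:
By the outcome, as a careful person would: the job done as asked, in the order asked, and still so for the second after the job is handed in, with the robot touching nothing.
It also fails if it takes over 72 s, if anything falls off the work surface, if the arm or the gripper's body presses on something with over 40 N, if the wrist force passes 120 N, or if a joint passes its speed limit or range.

### The arm

A 7-joint arm with a two-finger parallel gripper is mounted at the origin on the work surface. World frame = base frame: x ahead of the robot, y to its left, z up, the work surface at z = 0. Lengths are in mm, angles in rad, forces in N, time in s.
With the tool pointing down it reaches from about 400 to 875 mm from the base axis. Payload 4.4 kg.
Tool frame: the origin (TCP) lies midway between the tips of the shut fingers; the grasp point (between the pads) lies 19 mm behind it; z points along the fingers, y is the line along which they close (so a half turn about z gives the same grasp; the last joint's range is limited). The gripper opens to 85 mm and grips with 20 to 120 N. Pads are 22 mm wide; open, the fingers measure 114 mm over their backs; the gripper's body (76 mm by 85 mm) begins 54 mm behind the grasp point. The pads swing forward as they close: fully open they stand 13 mm farther back than shut.
Start: joints at [1.057, 0.628, 0.038, 1.517, -0.027, 0.996, -0.02], TCP at [281.468, -585.913, 205.413] pointing down, gripper open.
Joint ranges: [-3.06, 3.06], [-0.37, 2.12], [-1.25, 1.32], [0.18, 2.47], [-1.1, 4.24], [0.23, 1.98], [-2.94, 2.94]. Speed limits (rad/s): [2.57, 2.57, 3.14, 3.14, 3.14, 3.14, 3.14].

### API

Orientations are given as [roll, pitch, yaw] about the fixed x, y, z axes, in that order (R = Rz(yaw) Ry(pitch) Rx(roll)).
In Python, from cell import ctrl gives the robot as it stands.
- The arm moves only by the shell command python3 -m handwheel 'ROWS'. ROWS is JSON, a list of rows, each a list of 3 entries, a list of its own where there are three numbers: the turn, a rotation vector about the tool's x, y, z in degrees, then the shift along the tool's x, y, z in m, then the closure, from 0 (fully open) to 1 (shut). A call has 1 to 5 rows; each row shifts and turns the commanded pose from where the row before left it, along the tool's axes as they then stand; what a row does not reach is not made up. A row lasts 1/12 s, in which the tool goes at most 41.7 mm and 7.16 degrees, less where a joint would pass 70% of its speed; a pose out of reach is approached as far as the arm can. A call is refused whole if a number of a shift passes 0.0417 or a number of a turn 7.16, either way. A call with a gripper value outside its range is refused whole. The fingers move at their own pace and stop on an object; the grip force is fixed at half the most. Time passes only in rows, so rows that do not move let the fingers close. It gives the time, the measured TCP pose, the force, the opening and the grip force at its end, in the units of the state.
- ctrl.read_state(): the state, without advancing time (a new reading comes with each control period).
- ctrl.get_image(name): name is "scene" or "side" or "wrist"; returns a dict with "pixels" (480x640x3 uint8, red, green, blue), "fx", "fy", "cx", "cy" (pixels), "k1" (the pictures are not rectified: a ray, as slopes to the right and down, at radius r is drawn at 1 + k1 r^2 times it, then the intrinsics apply), "pose" (4x4, takes a point from camera to world coordinates); the wrist camera has in their place "T_tool_cam" (4x4, takes a point from camera to tool coordinates, whose origin is the TCP and whose axes are the flange's). Camera axes: x right, y up, looking along -z (the intrinsics and any distortion apply to the point x, -y, -z); pixel columns grow to the right and rows downward; lengths in mm; the calibration is good to about 2 mm. A picture is of the moment at which its call begins: read the wrist's pose just before it. There is no depth.
- ctrl.finish_job(): hands the job in; it is judged then, once.
The state is a dict: "clock": time; "qpos": joint angles; "qd": joint speeds; "tau": joint torques, N m; "eef_pos": TCP position; "tool_rot": TCP orientation; "force": force on the tool from outside, world axes, zero at the start; "torque": the same for the moment, N m; "width": finger opening in mm; "gripper_force": force on a finger pad.
Only numpy, scipy, OpenCV 4.12 (cv2) and the standard library are available. Lean on these libraries where they do the work, as an engineer would, in place of code of your own. Each camera call takes 0.05 s, during which the arm holds its last target. There are 200 camera calls.

## Working session

There is one attempt and no reset: what is moved stays moved. The work goes in short steps, Python scripts to look and compute and a shell command to move; the robot and the scene stay as the last step left them, time stands still between calls to the robot, and variables do not carry over. Pictures are saved under pics/ and viewed, at most 10 in all, crops included, and the job is handed in when it is done.

```bash
mkdir -p pics; ls; python3 - <<'E'
from cell import ctrl
import cv2
s=ctrl.read_state();print({k:s[k] for k in('clock','eef_pos','tool_rot','width','force')})
for n in("scene","side"):
    d=ctrl.get_image(n);cv2.imwrite(f'pics/{n}0.png',d['pixels'][:,:,::-1])
    print(n,d['fx'],d['fy'],d['cx'],d['cy'],d['k1'],d['pose'])
d=ctrl.get_image('wrist');print(d['fx'],d['k1'],d['T_tool_cam'])
E
```

```text
pics
{'clock': 0.0, 'eef_pos': array([ 281.19469068, -585.28714461,  204.49772453]), 'tool_rot': array([-3.13972335e+00,  5.89253468e-06,  4.47846752e-01]), 'width': 85.33642208314336, 'force': array([0.15268889, 0.5418195 , 0.47923711])}
scene 615.7936024432186 615.7936024432186 331.2706033616399 230.58704725561287 0.04713187215808514 [[-1.91203644e-01 -7.76592579e-01  6.00287542e-01  1.32412970e+03]
 [ 9.81529628e-01 -1.55252848e-01  1.11786148e-01  2.03200416e+02]
 [ 6.38405821e-03  6.10573927e-01  7.91933535e-01  1.18469112e+03]
 [ 0.00000000e+00  0.00000000e+00  0.00000000e+00  1.00000000e+00]]
side 520.0728240693127 520.0728240693127 314.2042853965861 237.14573940173963 -0.04311303504878833 [[-8.62733995e-01  2.61886862e-01 -4.32556731e-01  1.79642047e+01]
 [-5.05108261e-01 -4.86214727e-01  7.13064432e-01  8.93544711e+02]
 [-2.35732462e-02  8.33672904e-01  5.51755191e-01  7.69794474e+02]
 [ 0.00000000e+00  0.00000000e+00  0.00000000e+00  1.00000000e+00]]
385.6420390231927 -0.03256447337743567 [[ 6.08463528e-04  9.52155848e-01  3.05612290e-01  7.84387494e+01]
 [ 9.99999765e-01 -6.75459540e-04  1.13475034e-04  7.71506235e-02]
 [ 3.14474654e-04  3.05612149e-01 -9.52156035e-01 -1.68191210e+02]
 [ 0.00000000e+00  0.00000000e+00  0.00000000e+00  1.00000000e+00]]
```

View pics/scene0.png

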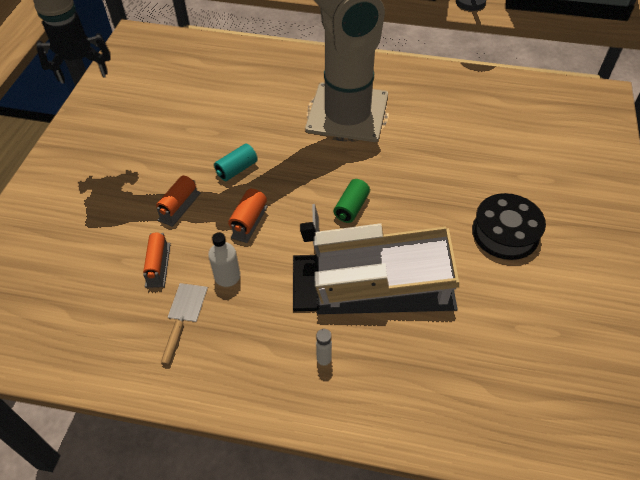

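View pics/side0.png

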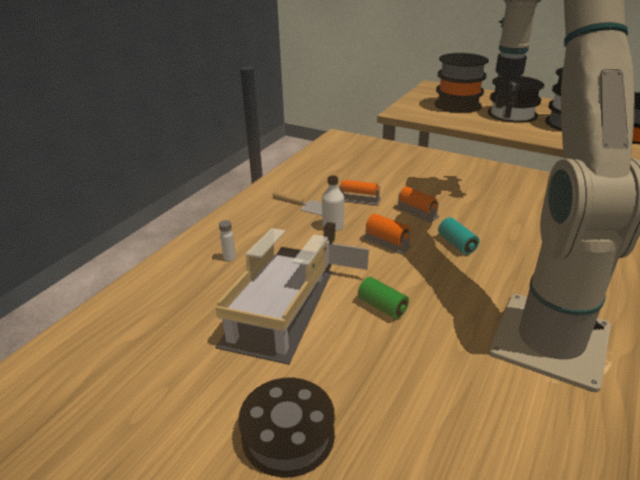

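The scene view shows the magazine around (385,265) with the gate open and its tab at about (308,231). The orange rollers are at (178,197), (249,213) and (155,255), and the look-alikes at (236,162) and (352,200). I'll enlarge both views.

```bash
cat > h.py <<'E'
import numpy as np, cv2
from cell import ctrl
from scipy.spatial.transform import Rotation as R
def pose(s):
    T=np.eye(4);T[:3,:3]=R.from_euler('xyz',s['tool_rot']).as_matrix();T[:3,3]=s['eef_pos'];return T
def grab(n,f=None):
    s=ctrl.read_state();d=ctrl.get_image(n)
    if n=='wrist': d['pose']=pose(s)@d['T_tool_cam']
    if f: cv2.imwrite(f,d['pixels'][:,:,::-1])
    return d
def ray(d,u,v):
    K=np.array([[d['fx'],0,d['cx']],[0,d['fy'],d['cy']],[0,0,1.]])
    x,y=cv2.undistortPoints(np.array([[[u,v]]],float),K,np.array([d['k1'],0,0,0]))[0,0]
    r=d['pose'][:3,:3]@[x,-y,-1];return d['pose'][:3,3],r/np.linalg.norm(r)
def onz(d,u,v,z):
    o,r=ray(d,u,v);return o+r*(z-o[2])/r[2]
def tri(l):
    A=np.zeros((3,3));b=np.zeros(3)
    for d,u,v in l:
        o,r=ray(d,u,v);P=np.eye(3)-np.outer(r,r);A+=P;b+=P@o
    p=np.linalg.solve(A,b)
    return p,[float(np.linalg.norm(np.cross(p-ray(*k)[0],ray(*k)[1]))) for k in l]
def proj(d,p):
    c=np.linalg.inv(d['pose'])@np.append(p,1);x,y=c[0]/-c[2],-c[1]/-c[2];k=1+d['k1']*(x*x+y*y)
    return np.array([d['fx']*x*k+d['cx'],d['fy']*y*k+d['cy']])
def crop(d,x0,y0,w,h,k,f):
    c=cv2.resize(d['pixels'][y0:y0+h,x0:x0+w,::-1],None,fx=k,fy=k,interpolation=cv2.INTER_CUBIC);cv2.imwrite(f,c)
E
python3 - <<'E'
from h import *
crop(grab('scene'),140,140,320,190,2.5,'pics/s1.png')
crop(grab('side'),210,160,280,200,2.8,'pics/d1.png')
E
```

```text
(no output)
```

View pics/s1.png

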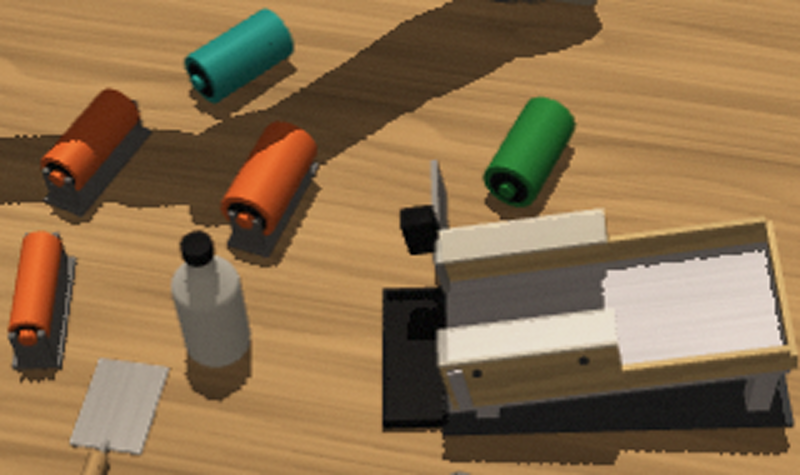

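View pics/d1.png

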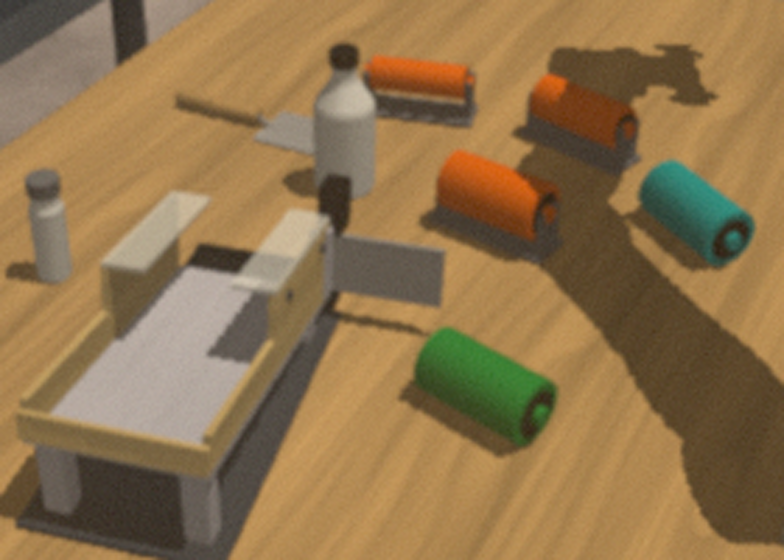

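The crops show the tab top at about scene crop (417,212) and side crop (336,180), with the gate plate sticking out on the robot side. The hood strips and end-wall corners are clear in both views, so I'll triangulate them.

```bash
cat > m1.py <<'E'
from h import *
from scipy.optimize import least_squares
S=grab('scene');D=grab('side')
P={'endA':((770,221),(211,448)),'endB':((796,353),(20,408)),'plate':((434,163),(443,249)),'tab':((417,212),(336,180)),
'D':((605,210),(275,290)),'E':((605,240),(235,285)),'F':((612,310),(143,270)),'G':((617,345),(105,262)),
'H':((437,332),(208,200)),'I':((440,363),(172,193)),'J':((436,258),(293,212)),'K':((436,232),(330,218)),'bot':((197,240),(344,50))}
W={}
for n,(a,b) in P.items():
    p,e=tri([(S,140+a[0]/2.5,140+a[1]/2.5),(D,210+b[0]/2.8,160+b[1]/2.8)]);W[n]=p;print(n,p.round(1),np.round(e,1))
for n in('EF','DG','HJ','KI','DK','GI'):
    v=W[n[1]]-W[n[0]];print(n,np.linalg.norm(v).round(1),np.degrees(np.arctan2(v[1],v[0])).round(1))
def blobs(d):
    h=cv2.cvtColor(d['pixels'],cv2.COLOR_RGB2HSV)
    m=cv2.inRange(h,(3,170,50),(13,255,255))
    if d is D: m[:170]=0
    c,_=cv2.findContours(m,cv2.RETR_EXTERNAL,cv2.CHAIN_APPROX_NONE)
    return [cv2.minAreaRect(k) for k in c if cv2.contourArea(k)>150]
bs,bd=blobs(S),blobs(D)
for n,b in(('S',bs),('D',bd)):
    d=S if n=='S' else D
    for r in b: print(n,np.round(r[0],1),np.round(r[1],1),'onz42',onz(d,*r[0],45).round(1))
for a in bs:
    for b in bd:
        p,e=tri([(S,*a[0]),(D,*b[0])])
        if max(e)<15: print('roller',p.round(1),np.round(e,1),'diam',[round(min(r[1])*np.linalg.norm(p-q['pose'][:3,3])/q['fx'],1) for r,q in((a,S),(b,D))])
E
python3 m1.py
```

```text
endA [446.3 302.7 103.3] [1.5 1.5]
endB [583.7 334.6 105.2] [1.3 1.3]
plate [422.1  -8.3  83. ] [1.7 1.7]
tab [517.1  -1.6 126.8] [0. 0.]
D [482.1 158.  128. ] [1.7 1.7]
E [513.4 163.1 125.5] [1. 1.]
F [585.4 179.7 125.5] [0.4 0.4]
G [617.8 187.1 125.5] [2.2 2.2]
H [619.2  38.   98.9] [0.8 0.8]
I [650.2  47.  101.4] [0.5 0.5]
J [544.7  21.4 100.5] [1.1 1.1]
K [514.4  14.3  98.9] [0.2 0.2]
bot [ 601.5 -171.   151.1] [0.5 0.5]
EF 73.9 12.9
DG 138.8 12.1
HJ 76.3 -167.5
KI 139.8 13.5
DK 150.2 -77.4
GI 145.9 -77.0
S [154.1 252.6] [16.5 41.5] onz42 [ 600.4 -338.5   45. ]
S [247.4 210.5] [23.8 46.3] onz42 [ 439.9 -166.    45. ]
S [176.  195.3] [19.7 44.2] onz42 [ 427.8 -348.6   45. ]
D [386.6 228.7] [42.5 21.5] onz42 [ 441.8 -165.9   45. ]
D [416.5 198.6] [35.2 16.2] onz42 [ 431.4 -350.6   45. ]
D [358.9 186.6] [38.5 11.6] onz42 [ 606.5 -339.2   45. ]
roller [ 522.6 -393.3  -96.5] [13.6 13.6] diam [np.float64(43.5), np.float64(67.6)]
roller [ 603.7 -335.6   48.4] [1.4 1.4] diam [np.float64(38.8), np.float64(34.3)]
roller [ 441.1 -165.3   46. ] [0.5 0.5] diam [np.float64(57.6), np.float64(55.9)]
roller [ 517.1 -137.1  155.5] [8.7 8.7] diam [np.float64(52.3), np.float64(28.9)]
roller [ 430.  -347.1   47.4] [0.4 0.4] diam [np.float64(49.5), np.float64(46.4)]
```

Magazine yaw is about 12.6°, with its origin near (547,181). The tab is at (517,-2,127). Rollers: thick at (441,-165), middle at (430,-347), thin at (604,-336). I'll turn to the magazine's yaw and fly over the rollers for a wrist picture.

```bash
cat >> h.py <<'E'
def to(x,y,z,yaw):
    "print turn about tool z (deg) and shift in tool axes after that turn"
    s=ctrl.read_state();r=np.degrees(s['tool_rot']);a=np.radians(yaw)
    d=np.array([x,y,z])-s['eef_pos']
    print('turn z',round((r[2]-yaw+180)%360-180,2),'shift mm',np.round([d[0]*np.cos(a)+d[1]*np.sin(a),d[0]*np.sin(a)-d[1]*np.cos(a),-d[2]],1),
     '| t',round(s['clock'],2),'at',s['eef_pos'].round(1),'rot',r.round(1),'F',s['force'].round(1),'w',round(s['width'],1))
E
python3 - <<'E'
from h import *
to(450,-290,300,12.6)
E
python3 -m handwheel '[[[0,0,6.5],[0,0,0],1],[[0,0,6.5],[0,0,0],1]]'
```

```text
turn z 13.06 shift mm [ 229.1 -251.9  -94.8] | t 0.35 at [ 281.4 -585.8  205.2] rot [-180.    -0.    25.7] F [ 0.3 -0.4 -0.4] w 85.4
clock: 0.52
eef_pos: [281.4, -585.9, 205.4]
tool_rot: [-3.141, -0.0, 0.215]
force: [-1.1, -0.6, -0.3]
width: 63.2
gripper_force: 0.0
```

```bash
python3 -m handwheel '[[[0,0,0],[0.0229,-0.0252,-0.0095],1],[[0,0,0],[0.0229,-0.0252,-0.0095],1],[[0,0,0],[0.0229,-0.0252,-0.0095],1],[[0,0,0],[0.0229,-0.0252,-0.0095],1],[[0,0,0],[0.0229,-0.0252,-0.0095],1]]' >/dev/null
python3 -m handwheel '[[[0,0,0],[0.0229,-0.0252,-0.0095],1],[[0,0,0],[0.0229,-0.0252,-0.0095],1],[[0,0,0],[0.0229,-0.0252,-0.0095],1],[[0,0,0],[0.0229,-0.0252,-0.0095],1],[[0,0,0],[0.0229,-0.0252,-0.0095],1]]' >/dev/null
python3 -m handwheel '[[[0,0,0],[0,0,0],1],[[0,0,0],[0,0,0],1]]'
cat > wr.py <<'E'
import sys
from h import *
d=grab('wrist',sys.argv[1])
h=cv2.cvtColor(d['pixels'],cv2.COLOR_RGB2HSV)
m=cv2.inRange(h,(3,150,40),(13,255,255))
c,_=cv2.findContours(m,cv2.RETR_EXTERNAL,cv2.CHAIN_APPROX_NONE)
for k in c:
    if cv2.contourArea(k)<300: continue
    r=cv2.minAreaRect(k);b=cv2.boxPoints(r)
    if np.linalg.norm(b[0]-b[1])<np.linalg.norm(b[1]-b[2]): e=(b[0]+b[1])/2,(b[2]+b[3])/2
    else: e=(b[1]+b[2])/2,(b[3]+b[0])/2
    z=48;p,q=onz(d,*e[0],z),onz(d,*e[1],z)
    print('px',np.round(r[0]),np.round(r[1]),'centre@48',((p+q)/2).round(1),'len',np.linalg.norm(p-q).round(1),'axis deg',np.degrees(np.arctan2(*(p-q)[1::-1])).round(1)%180, 'box',b.round(0).tolist())
to(482,-14,160,12.6)
np.save('last.npy',d,allow_pickle=True)
E
python3 wr.py pics/w1.png
```

```text
clock: 1.52
eef_pos: [451.4, -287.7, 301.1]
tool_rot: [3.141, -0.002, 0.226]
force: [-0.2, 0.0, 0.9]
width: 0.0
gripper_force: 0.0
px [361. 224.] [ 41. 102.] centre@48 [ 426.5 -348.6   48. ] len 117.3 axis deg 165.8 box [[318.0, 258.0], [369.0, 169.0], [405.0, 189.0], [354.0, 278.0]]
px [202. 178.] [ 54. 100.] centre@48 [ 436.8 -165.3   48. ] len 112.2 axis deg 170.0 box [[160.0, 217.0], [192.0, 123.0], [243.0, 140.0], [212.0, 234.0]]
px [394.  58.] [ 36. 118.] centre@48 [ 600.5 -337.4   48. ] len 109.8 axis deg 13.5 box [[374.0, 116.0], [379.0, -2.0], [415.0, 0.0], [410.0, 118.0]]
turn z 0.16 shift mm [  91.4 -261.9  140.7] | t 1.57 at [ 449.9 -289.5  300.7] rot [180.   -0.   12.8] F [-0.8  0.1 -0. ] w -0.1
```

View pics/w1.png

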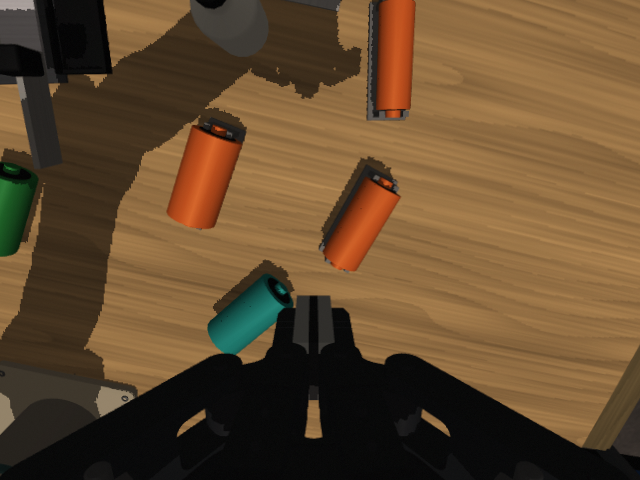

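The wrist view shows the middle roller at (361,224), thick at (202,178) and thin at (394,58). The positions agree with the triangulation to about 4 mm. Next is the gate.

```bash
python3 -m handwheel '[[[0,0,0],[0.0114,-0.0328,0.0176],1],[[0,0,0],[0.0114,-0.0328,0.0176],1],[[0,0,0],[0.0114,-0.0328,0.0176],1],[[0,0,0],[0.0114,-0.0328,0.0176],1]]' >/dev/null
python3 -m handwheel '[[[0,0,0],[0.0114,-0.0328,0.0176],1],[[0,0,0],[0.0114,-0.0328,0.0176],1],[[0,0,0],[0.0114,-0.0328,0.0176],1],[[0,0,0],[0.0114,-0.0328,0.0176],1],[[0,0,0],[0,0,0],1]]'
python3 - <<'E'
from h import *
to(482,-14,110,12.6)
d=grab('wrist'); print(proj(d,[517,-2,126])); crop(d,0,0,640,480,1,'pics/w2.png'); np.save('w2.npy',d,allow_pickle=True)
E
```

```text
clock: 2.32
eef_pos: [479.6, -7.4, 156.6]
tool_rot: [-3.137, 0.004, 0.229]
force: [-1.5, 0.3, 0.3]
width: 0.0
gripper_force: 0.0
turn z 0.51 shift mm [ 0.9  6.9 46.6] | t 2.32 at [479.6  -7.4 156.6] rot [-179.7    0.2   13.1] F [-1.5  0.3  0.3] w 0.0
[319.42727201 198.5835441 ]
```

View pics/w2.png

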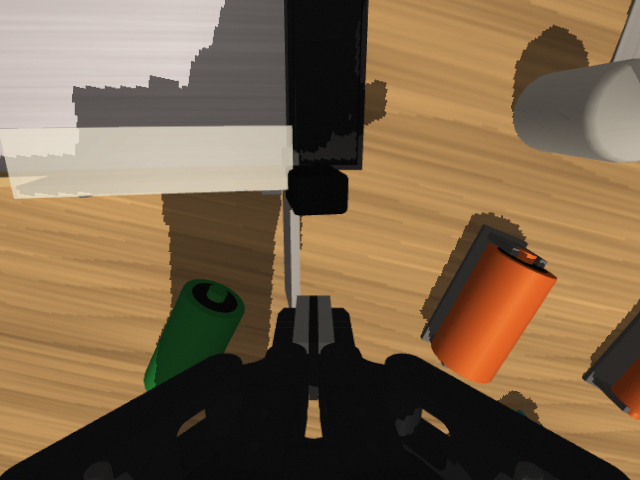

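The tab top is at (319,193), right ahead of the fingers as predicted. I'll go down and push.

```bash
python3 -m handwheel '[[[0,0,0],[0,0.0015,0.024],1],[[0,0,0],[0,0.0015,0.023],1],[[0,0,0],[0,0,0],1]]'
python3 -m handwheel '[[[0,0,0],[0.015,0,0],1],[[0,0,0],[0.02,0,0],1],[[0,0,0],[0.02,0,0],1],[[0,0,0],[0.02,0,0],1],[[0,0,0],[0.02,0,0],1]]'
python3 -m handwheel '[[[0,0,0],[0.01,0,0],1],[[0,0,0],[0.005,0,0],1],[[0,0,0],[0.003,0,0],1]]'
```

```text
clock: 2.62
eef_pos: [479.3, -19.7, 109.9]
tool_rot: [3.141, 0.006, 0.217]
force: [-0.6, 1.0, -0.6]
width: 0.2
gripper_force: 0.0
clock: 3.03
eef_pos: [575.9, 1.7, 114.1]
tool_rot: [3.14, -0.001, 0.218]
force: [-0.1, -0.5, -0.2]
width: -0.0
gripper_force: 0.0
clock: 3.28
eef_pos: [592.8, 6.3, 113.4]
tool_rot: [3.141, -0.001, 0.219]
force: [-0.2, 0.3, -0.4]
width: 0.1
gripper_force: 0.0
```

```bash
python3 -m handwheel '[[[0,0,0],[0.004,0,0.003],1],[[0,0,0],[0.003,0,0.002],1],[[0,0,0],[0.003,0,0],1],[[0,0,0],[0,0,0],1]]'
python3 - <<'E'
from h import *
d=grab('wrist')
c=d['pixels'][100:340,200:440,::-1];s=grab('scene')['pixels'][190:310,270:470,::-1]
c=cv2.resize(c,(400,400));s=cv2.resize(s,(400,240));o=np.zeros((400,800,3),np.uint8);o[:,:400]=c;o[:240,400:]=s;cv2.imwrite('pics/w3.png',o)
to(0,0,0,12.6)
E
```

```text
clock: 3.62
eef_pos: [602.0, 10.1, 107.5]
tool_rot: [-3.142, 0.0, 0.221]
force: [0.3, 0.5, -0.4]
width: -0.2
gripper_force: 0.0
turn z 0.06 shift mm [-589.3 -121.4  107.5] | t 3.72 at [601.5  10.1 107.5] rot [-180.     0.    12.7] F [ 0.1  0.8 -0. ] w 0.1
```

View pics/w3.png

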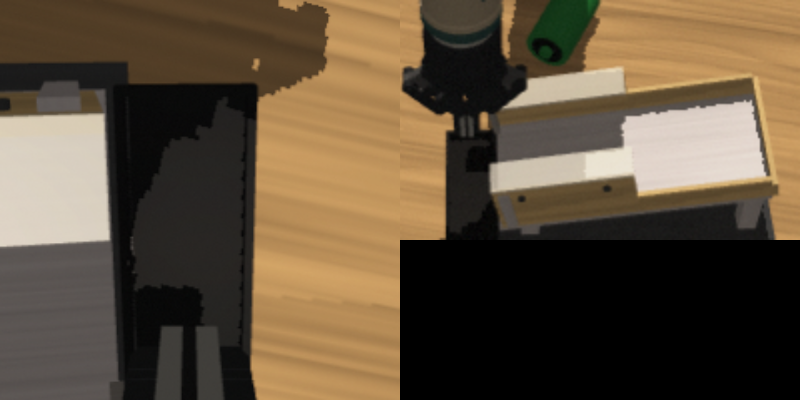

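```bash
python3 - <<'E'
from h import *
d=grab('side');crop(d,230,200,200,150,4,'pics/d3.png')
E
```

```text
(no output)
```

View pics/d3.png

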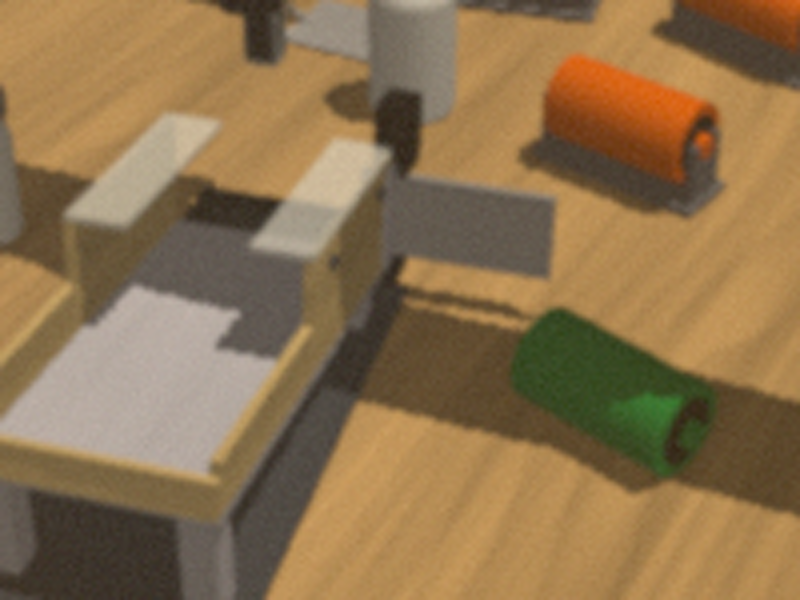

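The gate hasn't moved: its plate still stands out and the tab is at about (400,98) in this crop. I'll compare the fingertip's pixel with the reported TCP.

```bash
python3 - <<'E'
from h import *
D=grab('side');S=grab('scene');p=ctrl.read_state()['eef_pos']
print('side',((proj(D,p)-[230,200])*4).round(),'scene',proj(S,p).round(), ((proj(S,p)-[270,190])*2+[400,0]).round())
for q in([517,-2,126],[517,-2,100],[470,-12,83]): print(((proj(D,q)-[230,200])*4).round(),proj(S,q).round(1))
W=np.load('w2.npy',allow_pickle=True).item()
for n,(u,v) in {'tabtop':(319,190)}.items():
    for z in(100,125): print(onz(W,u,v,z).round(1))
print('tri tab',tri([(W,319,190),(D,230+398/4,200+95/4)]),tri([(W,319,190),(S,140+417/2.5,140+212/2.5)]))
E
```

```text
side [267.  98.] scene [304. 262.] [468. 144.]
[400.  98.] [306.6 225. ]
[401. 135.] [306.9 232.2]
[479. 172.] [307.3 220.1]
[516.7  -2.1 100. ]
[521.2  -0.8 125. ]
tri tab (array([520.1852682 ,  -1.61789537, 126.9335006 ]), [1.6078467689267442, 1.6078467689267197]) (array([ 5.22831166e+02, -2.11941979e-01,  1.34343780e+02]), [0.08101566123993809, 0.0810156612399817])
```

```bash
python3 - <<'E'
from h import *
p=ctrl.read_state()['eef_pos'];o=np.zeros((600,800,3),np.uint8)
for i,n in enumerate(('side','scene','wrist')):
    d=grab(n);c=proj(d,p);print(n,c.round(1))
    w=30 if n!='wrist' else 60
    x,y=int(c[0])-w,int(c[1])-(w*3//2 if n!='wrist' else w)
    im=cv2.resize(d['pixels'][max(y,0):y+2*w,x:x+2*w,::-1],(390,290) if 0 else (290,290),interpolation=cv2.INTER_NEAREST)
    k=290/(2*w);cv2.drawMarker(im,(int((c[0]-x)*k),int((c[1]-y)*k)),(0,0,255),0,12,1)
    for h in(10,20,30):
        q=proj(d,p+[0,0,h]);cv2.drawMarker(im,(int((q[0]-x)*k),int((q[1]-y)*k)),(255,0,255),0,8,1)
    r,cc=divmod(i,2);o[r*300:r*300+290,cc*300:cc*300+290]=im
cv2.imwrite('pics/f.png',o)
E
```

```text
side [296.8 224.5]
scene [303.9 261.9]
wrist [313.  289.6]
```

View pics/f.png

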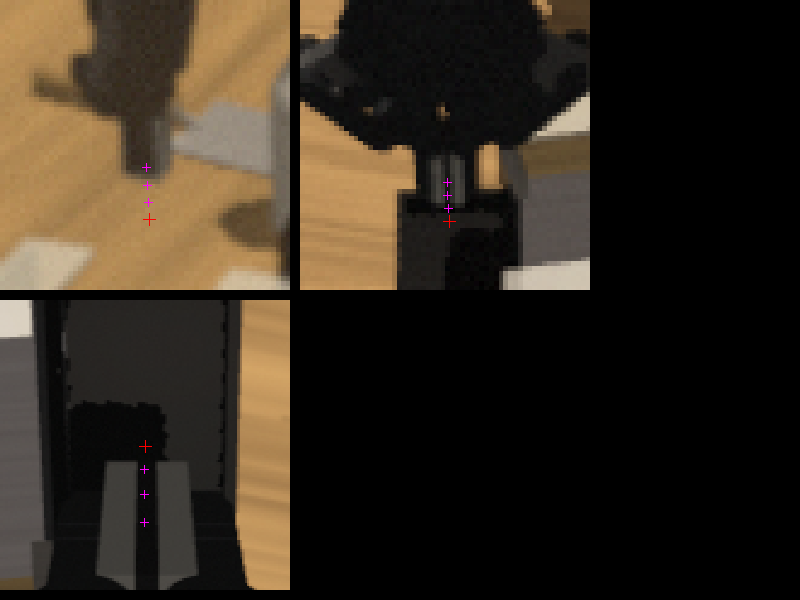

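All three views show the real fingertips roughly 25 mm short of the reported TCP, which is why they passed over the tab. I'll go back above the tab, come down about 22 mm lower and push again.

```bash
python3 -m handwheel '[[[0,0,0],[0,0,-0.03],1],[[0,0,0],[-0.03,-0.001,0],1],[[0,0,0],[-0.035,-0.001,0],1],[[0,0,0],[-0.035,-0.001,0],1],[[0,0,0],[-0.026,-0.001,0],1]]'>/dev/null
python3 -m handwheel '[[[0,0,0],[0,0,0.015],1],[[0,0,0],[0,0,0.02],1],[[0,0,0],[0,0,0.015],1],[[0,0,0],[0,0,0],1]]'
python3 -m handwheel '[[[0,0,0],[0.015,0,0],1],[[0,0,0],[0.015,0,0],1],[[0,0,0],[0.015,0,0],1],[[0,0,0],[0.01,0,0],1]]'
```

```text
clock: 4.77
eef_pos: [476.2, -13.5, 85.8]
tool_rot: [-3.141, 0.004, 0.221]
force: [-0.2, 0.4, -0.1]
width: 0.3
gripper_force: 0.0
clock: 5.1
eef_pos: [532.2, -1.3, 88.1]
tool_rot: [-3.142, 0.001, 0.221]
force: [-0.9, 0.4, -0.8]
width: 0.1
gripper_force: 0.9
```

```bash
python3 - <<'E'
from h import *
d=grab('side')['pixels'];print([d[257,x].tolist() for x in(335,345,355,365,375)]); print([d[224,x].tolist() for x in range(305,345,4)])
to(532,0,86,12.6)
E
```

```text
[[98, 89, 80], [100, 90, 79], [181, 140, 81], [194, 149, 91], [193, 147, 90]]
[[174, 135, 83], [118, 91, 60], [60, 49, 36], [56, 48, 32], [52, 37, 27], [63, 54, 44], [97, 91, 78], [126, 115, 103], [137, 126, 111], [137, 128, 111]]
turn z 0.1 shift mm [-2.5 -1.2  2.3] | t 5.15 at [534.7  -0.7  88.3] rot [180.   -0.2  12.7] F [1.8 0.7 0.1] w 0.0
```

The gate is sliding, so I'll keep pushing until it reaches the stop.

```bash
python3 -m handwheel '[[[0,0,0],[0.012,0,0],1],[[0,0,0],[0.012,0,0],1],[[0,0,0],[0.012,0,0],1],[[0,0,0],[0.012,0,0],1],[[0,0,0],[0.01,0,0],1]]'
python3 -m handwheel '[[[0,0,0],[0.004,0,0],1],[[0,0,0],[0.003,0,0],1],[[0,0,0],[0.002,0,0],1]]'
python3 -m handwheel '[[[0,0,0],[0.002,0,0],1],[[0,0,0],[0.002,0,0],1]]'
python3 -m handwheel '[[[0,0,0],[0.002,0,0],1],[[0,0,0],[0.002,0,0],1]]'
```

```text
clock: 5.57
eef_pos: [587.6, 11.4, 88.0]
tool_rot: [-3.141, 0.002, 0.221]
force: [-2.4, -0.2, 0.3]
width: -0.0
gripper_force: 1.0
clock: 5.82
eef_pos: [596.6, 13.3, 87.9]
tool_rot: [-3.141, 0.001, 0.221]
force: [-1.4, 0.5, 1.8]
width: 0.2
gripper_force: 0.8
clock: 5.98
eef_pos: [600.5, 14.0, 87.8]
tool_rot: [-3.141, 0.001, 0.221]
force: [-1.8, -0.4, 0.7]
width: -0.4
gripper_force: 0.8
clock: 6.15
eef_pos: [604.7, 14.9, 87.7]
tool_rot: [-3.142, 0.0, 0.221]
force: [-4.1, 0.2, 1.6]
width: -0.2
gripper_force: 3.6
```

```bash
python3 -m handwheel '[[[0,0,0],[0.002,0,0],1],[[0,0,0],[0.002,0,0],1],[[0,0,0],[0,0,0],1]]'
python3 -m handwheel '[[[0,0,0],[0.002,0,0],1],[[0,0,0],[0.001,0,0],1],[[0,0,0],[0,0,0],1]]'
```

```text
clock: 6.4
eef_pos: [604.5, 14.8, 87.1]
tool_rot: [-3.141, 0.009, 0.22]
force: [-10.3, -1.7, 6.3]
width: 0.1
gripper_force: 4.8
clock: 6.65
eef_pos: [604.4, 14.7, 86.8]
tool_rot: [-3.141, 0.015, 0.22]
force: [-14.0, -2.7, 10.7]
width: -0.0
gripper_force: 7.6
```

The force rises to 14 N while the TCP stands still, and its x matches the expected 18–20 mm, so the gate is shut. I'll back off and touch the bare table gently to find the true fingertip length.

```bash
python3 -m handwheel '[[[0,0,0],[-0.012,0,0],1],[[0,0,0],[-0.012,0,0],1],[[0,0,0],[0,0,-0.035],1],[[0,0,0],[0,0,-0.035],1],[[0,0,0],[0,0,0],1]]'
python3 - <<'E'
from h import *
d=grab('side');im=d['pixels'];print('plate side',[im[257,x].tolist() for x in(335,345,355)])
to(470,-85,50,12.6)
E
```

```text
clock: 7.07
eef_pos: [593.8, 11.0, 164.0]
tool_rot: [3.139, -0.013, 0.22]
force: [1.9, -0.4, 0.0]
width: -0.2
gripper_force: 0.0
plate side [[180, 139, 83], [170, 134, 81], [181, 141, 86]]
turn z 0.03 shift mm [-140.3   67.   111.6] | t 7.12 at [592.3  11.  161.6] rot [179.9  -0.6  12.6] F [ 0.1 -0.  -0.3] w -0.3
```

```bash
python3 -m handwheel '[[[0,0,0],[-0.035,0.0168,0],1],[[0,0,0],[-0.035,0.0168,0],1],[[0,0,0],[-0.035,0.0168,0.01],1],[[0,0,0],[-0.035,0.0168,0.02],1]]'>/dev/null
python3 -m handwheel '[[[0,0,0],[0,0,0.035],1],[[0,0,0],[0,0,0.035],1],[[0,0,0],[0,0,0.01],1],[[0,0,0],[0,0,0],1]]'
for i in 1; do python3 -m handwheel '[[[0,0,0],[0,0,0.015],1],[[0,0,0],[0,0,0.01],1],[[0,0,0],[0,0,0],1]]'; done
python3 -m handwheel '[[[0,0,0],[0,0,0.01],1],[[0,0,0],[0,0,0.005],1],[[0,0,0],[0,0,0],1]]'
```

```text
clock: 7.78
eef_pos: [465.9, -83.6, 46.1]
tool_rot: [-3.14, 0.005, 0.221]
force: [-1.3, 0.4, -0.1]
width: -0.1
gripper_force: 0.0
clock: 8.03
eef_pos: [467.9, -83.5, 23.0]
tool_rot: [-3.141, 0.001, 0.222]
force: [0.7, -0.0, 0.1]
width: 0.0
gripper_force: 0.0
clock: 8.28
eef_pos: [467.7, -83.8, 8.1]
tool_rot: [-3.141, 0.001, 0.221]
force: [0.3, 0.7, 0.4]
width: 0.0
gripper_force: 0.0
```

```bash
python3 -m handwheel '[[[0,0,0],[0,0,0.005],1],[[0,0,0],[0,0,0.003],1],[[0,0,0],[0,0,0],1]]'|sed -n 2,4p
python3 -m handwheel '[[[0,0,0],[0,0,0.003],1],[[0,0,0],[0,0,0.003],1],[[0,0,0],[0,0,0],1]]'|sed -n 2,4p
python3 -m handwheel '[[[0,0,0],[0,0,0.003],1],[[0,0,0],[0,0,0],1]]'|sed -n 2,4p
```

```text
eef_pos: [467.6, -83.9, 0.2]
tool_rot: [-3.141, 0.0, 0.221]
force: [0.7, 0.0, -0.1]
eef_pos: [467.6, -83.9, -5.9]
tool_rot: [-3.141, 0.0, 0.221]
force: [0.4, -0.2, -0.3]
eef_pos: [468.0, -84.0, -8.4]
tool_rot: [-3.141, 0.001, 0.221]
force: [0.4, 0.5, 0.1]
```

```bash
for k in 1; do python3 -m handwheel '[[[0,0,0],[0,0,0.003],1],[[0,0,0],[0,0,0.002],1],[[0,0,0],[0,0,0],1]]'|sed -n '2p;4p'
python3 -m handwheel '[[[0,0,0],[0,0,0.003],1],[[0,0,0],[0,0,0],1]]'|sed -n '2p;4p'
python3 -m handwheel '[[[0,0,0],[0,0,0.003],1],[[0,0,0],[0,0,0],1]]'|sed -n '2p;4p'
python3 -m handwheel '[[[0,0,0],[0,0,0.002],1],[[0,0,0],[0,0,0],1]]'|sed -n '2p;4p'; done
```

```text
eef_pos: [467.2, -84.0, -12.6]
force: [0.0, -0.2, -0.3]
eef_pos: [467.2, -84.0, -15.6]
force: [1.1, 0.8, 0.4]
eef_pos: [467.2, -83.9, -18.6]
force: [0.3, -0.1, -0.4]
eef_pos: [467.2, -83.9, -20.5]
force: [0.1, -0.4, -0.6]
```

```bash
python3 -m handwheel '[[[0,0,0],[0,0,0.003],1],[[0,0,0],[0,0,0],1]]'|sed -n '2p;4p'
python3 -m handwheel '[[[0,0,0],[0,0,0.002],1],[[0,0,0],[0,0,0],1]]'|sed -n '2p;4p'
python3 -m handwheel '[[[0,0,0],[0,0,0.002],1],[[0,0,0],[0,0,0],1]]'|sed -n '2p;4p'
```

```text
eef_pos: [467.2, -83.9, -23.5]
force: [-0.1, -0.5, 0.1]
eef_pos: [467.2, -83.9, -25.5]
force: [0.1, -0.3, -0.9]
eef_pos: [467.4, -83.9, -25.9]
force: [-2.2, 0.5, 17.7]
```

Contact came at a reported z of -25.7, so the real tips end 26 mm before the reported TCP. I'll correct for this from now on: tip z = reported z + 26. Next is the thick roller.

```bash
python3 -m handwheel '[[[0,0,0],[0,0,-0.03],0],[[0,0,0],[0,0,-0.035],0],[[0,0,0],[0,0,-0.04],0],[[0,0,0],[-0.015,0.024,-0.03],0],[[0,0,0],[-0.015,0.024,-0.03],0]]'>/dev/null
python3 -m handwheel '[[[0,0,6.8],[-0.014,0.024,-0.012],0],[[0,0,6.8],[0,0,0],0],[[0,0,6.8],[0,0,0],0],[[0,0,0],[0,0,0],0],[[0,0,0],[0,0,0],0]]'
python3 wr.py pics/w4.png
```

```text
clock: 11.03
eef_pos: [440.5, -163.4, 149.8]
tool_rot: [-3.141, 0.003, -0.131]
force: [-0.5, 0.3, -0.4]
width: 85.5
gripper_force: 0.0
px [316. 232.] [ 79. 147.] centre@48 [ 435.3 -164.8   48. ] len 112.8 axis deg 170.8 box [[274.0, 304.0], [279.0, 157.0], [358.0, 159.0], [353.0, 307.0]]
px [565. 211.] [ 73. 163.] centre@48 [ 427.4 -346.2   48. ] len 117.5 axis deg 164.9 box [[504.0, 277.0], [556.0, 122.0], [626.0, 145.0], [574.0, 300.0]]
px [572.  19.] [38. 69.] centre@48 [ 557.2 -344.7   48. ] len 45.0 axis deg 83.9 box [[538.0, 0.0], [607.0, 0.0], [607.0, 38.0], [538.0, 38.0]]
turn z -20.09 shift mm [  73.  -136.5  -10.4] | t 11.08 at [ 440.6 -163.1  149.6] rot [-180.     0.2   -7.5] F [-0.4  0.3 -0.9] w 85.3
```

```bash
python3 - <<'E'
from h import *
d=np.load('last.npy',allow_pickle=True).item()
a=np.radians(-9.2);u=np.array([np.cos(a),np.sin(a),0])
lo=onz(d,313.5,305.5,70);hi=onz(d,318.5,158,44)
print('lo+50',(lo+50*u).round(1),'hi-58',(hi-58*u).round(1), 'side lines', onz(d,276,230,42).round(1),onz(d,355.5,233,42).round(1))
for c in([441,-165],[438,-165]):
    p=np.array([*c,42.]); n=np.array([-u[1],u[0],0])
    print(c,[proj(d,p+q).round(1).tolist() for q in(-50*u+[0,0,28],58*u+[0,0,8],50*u+[0,0,28],50*u-[0,0,0],28*n,-28*n)])
im=d['pixels'];print([ (r,im[r,318].tolist()) for r in range(150,186,3)])
E
```

```text
lo+50 [ 440.1 -165.1   70. ] hi-58 [ 433.2 -164.4   44. ] side lines [ 442.  -135.6   42. ] [ 432.  -194.1   42. ]
[441, -165] [[313.3, 304.4], [318.1, 147.3], [318.0, 162.6], [317.5, 158.0], [277.6, 225.3], [352.9, 227.5]]
[438, -165] [[313.8, 308.2], [318.6, 151.7], [318.6, 167.3], [318.1, 162.3], [278.2, 229.1], [353.3, 231.3]]
[(150, [97, 41, 15]), (153, [99, 41, 15]), (156, [99, 42, 16]), (159, [100, 41, 16]), (162, [6, 5, 6]), (165, [93, 38, 13]), (168, [97, 40, 15]), (171, [98, 41, 15]), (174, [97, 40, 14]), (177, [98, 40, 15]), (180, [208, 95, 39]), (183, [224, 105, 42])]
```

The drum rim matches a centre of (440.5,-165) at axis -9.2°. I'll grasp it.

```bash
python3 -m handwheel '[[[0,0,1.7],[0,0.002,0.035],0],[[0,0,0],[0,0,0.035],0],[[0,0,0],[0,0,0.035],0],[[0,0,0],[0,0,0.033],0],[[0,0,0],[0,0,0.02],0]]'
python3 -m handwheel '[[[0,0,0],[0,0,0],0],[[0,0,0],[0,0,0],1],[[0,0,0],[0,0,0],1],[[0,0,0],[0,0,0],1],[[0,0,0],[0,0,0],1]]'
python3 -m handwheel '[[[0,0,0],[0,0,0],1],[[0,0,0],[0,0,0],1]]'
```

```text
clock: 11.5
eef_pos: [438.5, -164.4, -11.5]
tool_rot: [-3.14, 0.007, -0.16]
force: [0.0, -0.3, -0.1]
width: 85.0
gripper_force: 0.0
clock: 11.92
eef_pos: [441.3, -166.1, -6.8]
tool_rot: [3.141, -0.001, -0.164]
force: [0.7, 0.9, 4.0]
width: 54.6
gripper_force: 62.7
clock: 12.08
eef_pos: [441.3, -166.1, -6.9]
tool_rot: [3.141, -0.001, -0.164]
force: [-1.2, 0.2, 7.9]
width: 54.3
gripper_force: 62.7
```

The grip is good: width 54 mm at 63 N. I'll lift and refine the magazine pose while I'm up.

```bash
python3 -m handwheel '[[[0,0,0],[0,0,-0.02],1],[[0,0,0],[0,0,-0.04],1],[[0,0,0],[0,0,-0.04],1],[[0,0,0],[0,0,-0.04],1],[[0,0,0],[0,0,0],1]]'
cat > mag.py <<'E'
from h import *
from scipy.optimize import least_squares
S=grab('scene');D=grab('side');W=np.load('w2.npy',allow_pickle=True).item()
t=np.radians(10)
def loc(x,s,h): # s along ramp from gate, h normal
    return np.array([x,-145+s*np.cos(t)-h*np.sin(t),30+s*np.sin(t)+h*np.cos(t)])
M={'endA':loc(-71,296,22),'endB':loc(71,296,22),'D':loc(-71,150,72),'E':loc(-35,150,72),'F':loc(35,150,72),'G':loc(71,150,72),
'H':loc(35,0,72),'I':loc(71,0,72),'J':loc(-35,0,72),'K':loc(-71,0,72)}
P={'endA':((770,221),(211,448)),'endB':((796,353),(20,408)),
'D':((605,210),(275,290)),'E':((605,240),(235,285)),'F':((612,310),(143,270)),'G':((617,345),(105,262)),
'H':((437,332),(208,200)),'I':((440,363),(172,193)),'J':((436,258),(293,212)),'K':((436,232),(330,218))}
def w(p,q):
    c,s=np.cos(p[2]),np.sin(p[2]);return np.array([p[0]+c*q[0]-s*q[1],p[1]+s*q[0]+c*q[1],q[2]])
def res(p):
    r=[]
    for n,(a,b) in P.items():
        q=w(p,M[n]);r+=[*(proj(S,q)-[140+a[0]/2.5,140+a[1]/2.5]),*(proj(D,q)-[210+b[0]/2.8,160+b[1]/2.8])]
    r+=[*(proj(W,w(p,M['K']))-[287,190])/3,*(proj(W,w(p,M['J']))-[292,126])/3]
    return np.array(r)
f=least_squares(res,[547,181,.22],x_scale=[10,10,.1],loss='soft_l1');p=f.x
if __name__=='__main__':
    print(p[:2].round(1),np.degrees(p[2]).round(2));print(res(p).round(1))
    m=w(p,[0,71.6,68]);print('mouth',m.round(1));to(m[0],m[1],125,np.degrees(p[2]))
E
python3 mag.py
```

```text
clock: 12.5
eef_pos: [444.7, -167.0, 138.4]
tool_rot: [3.139, -0.01, -0.165]
force: [0.8, -1.2, -0.6]
width: 55.2
gripper_force: 65.5
[546.9 182.2] 13.16
[ 0.6 -0.6 -0.9  1.4  0.7  0.3 -1.3  2.  -1.  -1.2  0.6  0.8  0.4 -0.1
 -1.5 -0.1  0.6 -1.3  0.4  0.1  0.2 -0.8 -1.6  0.4 -0.1 -1.2  1.3 -0.9
 -0.9  0.8  0.1 -0.5 -0.4  1.7 -1.  -1.  -0.7 -1.   0.5 -0.9  2.1 -0.1
  0.1 -0.1]
mouth [530.6 251.9  68. ]
turn z -22.65 shift mm [ 182.3 -387.3    8.6] | t 12.6 at [ 441.2 -166.7  133.6] rot [ 1.799e+02 -1.000e-01 -9.500e+00] F [ 0.2  0.3 -2. ] w 54.6
```

The fit is good to about 1 px: magazine origin (546.9,182.2), yaw 13.2°, mouth at (530.6,251.9). I'll fly there.

```bash
python3 -m handwheel '[[[0,0,-5.66],[0,0,0],1],[[0,0,-5.66],[0,0,0],1],[[0,0,-5.66],[0,0,0],1],[[0,0,-5.66],[0,0,0],1]]'>/dev/null
python3 -m handwheel '[[[0,0,0],[0.0166,-0.0352,0],1],[[0,0,0],[0.0166,-0.0352,0],1],[[0,0,0],[0.0166,-0.0352,0],1],[[0,0,0],[0.0166,-0.0352,0],1],[[0,0,0],[0.0166,-0.0352,0],1]]'>/dev/null
python3 -m handwheel '[[[0,0,0],[0.0166,-0.0352,0],1],[[0,0,0],[0.0166,-0.0352,0],1],[[0,0,0],[0.0166,-0.0352,0],1],[[0,0,0],[0.0166,-0.0352,0],1],[[0,0,0],[0.0166,-0.0352,0],1]]'>/dev/null
python3 -m handwheel '[[[0,0,0],[0.0166,-0.0352,0],1],[[0,0,0],[0,0,0],1],[[0,0,0],[0,0,0],1]]'
python3 -c "
from h import *
to(530.6,251.9,51,13.16)"
```

```text
clock: 14.02
eef_pos: [527.8, 255.7, 129.5]
tool_rot: [-3.14, 0.005, 0.236]
force: [0.6, -0.4, -1.8]
width: 54.4
gripper_force: 65.1
turn z 0.34 shift mm [ 1.9  4.3 78.5] | t 14.02 at [527.8 255.7 129.5] rot [-179.9    0.3   13.5] F [ 0.6 -0.4 -1.8] w 54.4
```

```bash
python3 -m handwheel '[[[0,0,0],[0,0,0],1],[[0,0,0],[0,0,0.02],1],[[0,0,0],[0,0,0.02],1],[[0,0,0],[0,0,0],1],[[0,0,0],[0,0,0],1]]'
python3 -c "
from h import *
to(530.6,251.9,51,13.16)"
```

```text
clock: 14.43
eef_pos: [528.5, 250.2, 90.2]
tool_rot: [3.14, 0.006, 0.229]
force: [0.3, 0.1, -1.8]
width: 54.4
gripper_force: 65.2
turn z -0.07 shift mm [ 2.4 -1.2 39.2] | t 14.43 at [528.5 250.2  90.2] rot [179.9   0.4  13.1] F [ 0.3  0.1 -1.8] w 54.4
```

```bash
python3 -m handwheel '[[[0,0,0],[0.002,-0.001,0.02],1],[[0,0,0],[0,0,0.012],1],[[0,0,0],[0,0,0.004],1],[[0,0,0],[0,0,0],1],[[0,0,0],[0,0,0],1]]'
python3 -c "
from h import *
to(530.6,251.9,51,13.16)
d=grab('wrist');im=d['pixels'];np.save('pl1.npy',d,allow_pickle=True)"
```

```text
clock: 14.85
eef_pos: [531.3, 254.2, 55.9]
tool_rot: [-3.141, 0.002, 0.23]
force: [-0.0, 0.5, -1.6]
width: 54.7
gripper_force: 65.2
turn z 0.03 shift mm [-1.2  2.   4.9] | t 14.85 at [531.3 254.2  55.9] rot [-1.80e+02  1.00e-01  1.32e+01] F [-0.   0.5 -1.6] w 54.7
```

```bash
python3 -m handwheel '[[[0,0,0],[0,0,0.003],1],[[0,0,0],[0,0,0.002],1],[[0,0,0],[0,0,0],1]]'
python3 -m handwheel '[[[0,0,0],[0,0,0],0.2],[[0,0,0],[0,0,0],0.2],[[0,0,0],[0,0,0],0.2],[[0,0,0],[0,0,0],0.2]]'
python3 -m handwheel '[[[0,0,0],[0,0,-0.01],0.2],[[0,0,0],[0,0,-0.015],0.2],[[0,0,0],[0,0,-0.02],0.2],[[0,0,0],[0,0,-0.03],0],[[0,0,0],[0,0,-0.03],0]]'
python3 -m handwheel '[[[0,0,0],[0,0,-0.03],0],[[0,0,0],[0,0,0],0],[[0,0,0],[0,0,0],0]]'
cat > see.py <<'E'
from mag import *
def blobs(d):
    h=cv2.cvtColor(d['pixels'],cv2.COLOR_RGB2HSV)
    m=cv2.inRange(h,(3,150,40),(13,255,255))
    c,_=cv2.findContours(m,cv2.RETR_EXTERNAL,cv2.CHAIN_APPROX_NONE)
    return [(np.round(cv2.minAreaRect(k)[0],0).tolist(),np.round(cv2.minAreaRect(k)[1],0).tolist()) for k in c if cv2.contourArea(k)>60]
print('scene',blobs(grab('scene','pics/z.png')));print('side',blobs(grab('side')))
for y,z in((-122,62),(-71,66),(-30,68),(71.6,96)): print(y,proj(S,w(p,[0,y,z])).round(),proj(D,w(p,[0,y,z])).round())
E
python3 see.py
```

```text
clock: 15.15
eef_pos: [531.1, 254.2, 50.4]
tool_rot: [-3.141, 0.002, 0.23]
force: [0.3, 0.8, -1.8]
width: 54.7
gripper_force: 65.2
clock: 15.48
eef_pos: [531.5, 254.4, 50.8]
tool_rot: [-3.141, 0.002, 0.23]
force: [0.5, -0.6, -0.4]
width: 68.4
gripper_force: 0.2
clock: 15.9
eef_pos: [530.8, 254.2, 156.9]
tool_rot: [-3.141, 0.004, 0.231]
force: [1.2, 0.6, -0.1]
width: 85.2
gripper_force: 0.0
clock: 16.15
eef_pos: [532.7, 255.2, 188.2]
tool_rot: [-3.14, -0.002, 0.23]
force: [-0.2, 0.0, -0.2]
width: 85.7
gripper_force: 0.0
scene [([330.0, 256.0], [24.0, 27.0]), ([154.0, 255.0], [17.0, 46.0]), ([176.0, 194.0], [20.0, 43.0])]
side [([289.0, 252.0], [35.0, 23.0]), ([418.0, 199.0], [39.0, 17.0]), ([359.0, 187.0], [39.0, 12.0]), ([626.0, 131.0], [31.0, 15.0]), ([460.0, 88.0], [41.0, 15.0])]
-122 [331. 268.] [295. 254.]
-71 [354. 266.] [288. 266.]
-30 [373. 265.] [282. 276.]
71.6 [420. 257.] [264. 294.]
```

The thick roller rolled down to the gate: its blob is at (330,256) in scene and (289,252) in side, close to the prediction. Next is the middle roller.

```bash
python3 -c "
from h import *
to(430,-347,150,-14.6)"
```

```text
turn z 27.8 shift mm [ 53.9 606.6  34.4] | t 16.35 at [530.7 253.6 184.4] rot [-180.     0.3   13.2] F [ 0.1  0.3 -0.2] w 85.6
```

```bash
python3 -m handwheel '[[[0,0,6.95],[0,0,0],0],[[0,0,6.95],[0,0,0],0],[[0,0,6.95],[0,0,0],0],[[0,0,6.95],[0,0,0],0],[[0,0,0],[0.0034,0.0379,0.002],0]]'>/dev/null
python3 -m handwheel '[[[0,0,0],[0.0034,0.0379,0.002],0],[[0,0,0],[0.0034,0.0379,0.002],0],[[0,0,0],[0.0034,0.0379,0.002],0],[[0,0,0],[0.0034,0.0379,0.002],0],[[0,0,0],[0.0034,0.0379,0.002],0]]'>/dev/null
python3 -m handwheel '[[[0,0,0],[0.0034,0.0379,0.002],0],[[0,0,0],[0.0034,0.0379,0.002],0],[[0,0,0],[0.0034,0.0379,0.002],0],[[0,0,0],[0.0034,0.0379,0.002],0],[[0,0,0],[0.0034,0.0379,0.002],0]]'>/dev/null
python3 -m handwheel '[[[0,0,0],[0.0034,0.0379,0.002],0],[[0,0,0],[0.0034,0.0379,0.002],0],[[0,0,0],[0.0034,0.0379,0.002],0],[[0,0,0],[0.0034,0.0379,0.002],0],[[0,0,0],[0.0034,0.0379,0.002],0]]'>/dev/null
python3 -m handwheel '[[[0,0,0],[0,0,0],0],[[0,0,0],[0,0,0],0],[[0,0,0],[0,0,0],0]]'
python3 wr.py pics/w5.png
cat > fit.py <<'E'
import sys
from h import *
# refine roller (x,y,axis) : drum silhouette edges & -x rim, in last.npy ; args x y deg radius
d=np.load('last.npy',allow_pickle=True).item();x,y,a,r=map(float,sys.argv[1:5])
h=cv2.cvtColor(d['pixels'],cv2.COLOR_RGB2HSV);m=cv2.inRange(h,(3,150,40),(13,255,255))
def sil(x,y,a):
    u=np.array([np.cos(a),np.sin(a),0]);n=np.array([-u[1],u[0],0]);c=np.array([x,y,42.])
    pts=[c+s*50*u+r*(np.cos(t)*n+np.sin(t)*np.array([0,0,1])) for s in(-1,1) for t in np.linspace(0,2*np.pi,40)]
    pts+=[c+s*58*u+8*(np.cos(t)*n+np.sin(t)*np.array([0,0,1])) for s in(-1,1) for t in np.linspace(0,2*np.pi,12)]
    z=np.zeros_like(m);cv2.fillConvexPoly(z,cv2.convexHull(np.array([proj(d,q) for q in pts],np.float32)).round().astype(int),255);return z
H=sil(x,y,np.radians(a));roi=cv2.dilate(H,np.ones((41,41)))
mm=m&roi
def cost(v):
    z=sil(v[0],v[1],v[2]/20);return ((z>0)!=(mm>0)).sum()
from scipy.optimize import minimize
o=minimize(cost,[x,y,20*np.radians(a)],method='Nelder-Mead',options=dict(initial_simplex=[[x,y,20*np.radians(a)],[x+5,y,20*np.radians(a)],[x,y+5,20*np.radians(a)],[x,y,20*np.radians(a)+2]]))
print('fit',o.x[:2].round(1),np.degrees(o.x[2]/20).round(1),'px wrong',o.fun,'of',(mm>0).sum())
E
python3 fit.py 430 -347 -14.6 23
```

```text
clock: 18.27
eef_pos: [430.8, -345.1, 152.5]
tool_rot: [-3.14, 0.004, -0.255]
force: [-0.5, 0.7, 0.3]
width: 85.2
gripper_force: 0.0
px [320. 233.] [142.  63.] centre@48 [ 422.8 -348.5   48. ] len 110.0 axis deg 165.8 box [[289.0, 162.0], [352.0, 162.0], [352.0, 304.0], [289.0, 304.0]]
px [276.  54.] [16. 25.] centre@48 [ 550.4 -351.4   48. ] len 15.7 axis deg 103.9 box [[262.0, 53.0], [283.0, 41.0], [291.0, 55.0], [270.0, 67.0]]
px [257.  18.] [71. 56.] centre@48 [ 573.3 -345.7   48. ] len 40.9 axis deg 14.8 box [[216.0, 0.0], [265.0, -27.0], [299.0, 36.0], [250.0, 62.0]]
turn z -27.1 shift mm [ 121.5 -311.4   -7.1] | t 18.32 at [ 431.4 -344.4  152.9] rot [-179.9    0.2  -14.5] F [-0.4  0.4  0.1] w 85.5
fit [ 426.  -348.9] -14.4 px wrong 543.0 of 8593
```

```bash
cat > rim.py <<'E'
import sys
from h import *
d=np.load('last.npy',allow_pickle=True).item();x,y,a,r=map(float,sys.argv[1:5]);a=np.radians(a)
u=np.array([np.cos(a),np.sin(a),0]);n=np.array([-u[1],u[0],0])
hs=cv2.cvtColor(d['pixels'],cv2.COLOR_RGB2HSV)
c=np.array([x,y,42.])
# sample along top line of the drum; find orange extent
t=np.arange(-75,75,.5);ok=[]
for s in t:
    q=proj(d,c+s*u+[0,0,r]).round().astype(int);h=hs[q[1],q[0]];ok.append(3<=h[0]<=13 and h[1]>150 and h[2]>40)
ok=np.array(ok);g=np.flatnonzero(np.diff(ok.astype(int)));print('top line edges',t[g])
t=np.arange(-50,50,.5)
for s0 in(-25,0,25):
    ok=[]
    for s in t:
        q=proj(d,c+s0*u+s*n).round().astype(int);h=hs[q[1],q[0]];ok.append(3<=h[0]<=13 and h[1]>150 and h[2]>40)
    g=np.flatnonzero(np.diff(np.array(ok).astype(int)));print('across at',s0,t[g])
E
python3 rim.py 430 -347 -14.4 23; python3 -c "
from h import *
to(429,-348,-7,-14.4)"
```

```text
top line edges [-53.5  48.   49.   57.5]
across at -25 [-26.  20.]
across at 0 [-26.   19.5]
across at 25 [-26.  19.]
turn z -0.1 shift mm [ -1.4   4.  159.9] | t 18.32 at [ 431.4 -344.4  152.9] rot [-179.9    0.2  -14.5] F [-0.4  0.4  0.1] w 85.5
```

```bash
python3 -m handwheel '[[[0,0,0],[-0.0025,0.005,0.035],0],[[0,0,0],[0,0,0.035],0],[[0,0,0],[0,0,0.035],0],[[0,0,0],[0,0,0.033],0],[[0,0,0],[0,0,0.018],0]]'
python3 -m handwheel '[[[0,0,0],[0,0,0],0],[[0,0,0],[0,0,0],1],[[0,0,0],[0,0,0],1],[[0,0,0],[0,0,0],1],[[0,0,0],[0,0,0],1]]'
python3 -m handwheel '[[[0,0,0],[0,0,0],1],[[0,0,0],[0,0,0],1]]'
python3 -m handwheel '[[[0,0,0],[0,0,-0.02],1],[[0,0,0],[0,0,-0.04],1],[[0,0,0],[0,0,-0.04],1],[[0,0,0],[0,0,-0.04],1],[[0,0,0],[0,0,-0.01],1]]'
python3 -m handwheel '[[[0,0,-6.9],[0,0,0],1],[[0,0,-6.9],[0,0,0],1],[[0,0,-6.9],[0,0,0],1],[[0,0,-6.9],[0,0,0],1]]'
python3 -c "
from h import *
to(530.6,253,140,13.16)"
```

```text
clock: 18.73
eef_pos: [426.3, -346.9, -5.6]
tool_rot: [-3.139, 0.007, -0.251]
force: [-0.0, 0.4, -0.7]
width: 85.5
gripper_force: 0.0
clock: 19.15
eef_pos: [428.6, -350.9, -0.4]
tool_rot: [3.14, -0.001, -0.255]
force: [-0.0, -0.1, 4.4]
width: 44.2
gripper_force: 60.3
clock: 19.32
eef_pos: [428.6, -351.0, -0.4]
tool_rot: [3.14, -0.001, -0.255]
force: [-0.2, 2.0, 4.7]
width: 44.4
gripper_force: 60.3
clock: 19.73
eef_pos: [430.9, -352.6, 154.5]
tool_rot: [3.137, -0.008, -0.255]
force: [1.0, -0.6, -0.6]
width: 43.9
gripper_force: 62.3
clock: 20.07
eef_pos: [427.3, -350.7, 148.3]
tool_rot: [3.141, 0.002, 0.233]
force: [0.3, -0.2, -1.9]
width: 44.5
gripper_force: 62.3
turn z 0.17 shift mm [ 238.  -564.3    8.3] | t 20.07 at [ 427.3 -350.7  148.3] rot [1.80e+02 1.00e-01 1.33e+01] F [ 0.3 -0.2 -1.9] w 44.5
```

```bash
python3 -m handwheel '[[[0,0,0],[0.0149,-0.0353,0],1],[[0,0,0],[0.0149,-0.0353,0],1],[[0,0,0],[0.0149,-0.0353,0],1],[[0,0,0],[0.0149,-0.0353,0],1],[[0,0,0],[0.0149,-0.0353,0],1]]'>/dev/null
python3 -m handwheel '[[[0,0,0],[0.0149,-0.0353,0],1],[[0,0,0],[0.0149,-0.0353,0],1],[[0,0,0],[0.0149,-0.0353,0],1],[[0,0,0],[0.0149,-0.0353,0],1],[[0,0,0],[0.0149,-0.0353,0],1]]'>/dev/null
python3 -m handwheel '[[[0,0,0],[0.0149,-0.0353,0],1],[[0,0,0],[0.0149,-0.0353,0],1],[[0,0,0],[0.0149,-0.0353,0],1],[[0,0,0],[0.0149,-0.0353,0],1],[[0,0,0],[0.0149,-0.0353,0],1]]'>/dev/null
python3 -m handwheel '[[[0,0,0],[0.0149,-0.0353,0],1],[[0,0,0],[0,0,0],1],[[0,0,0],[0,0,0],1],[[0,0,0],[0,0,0.02],1],[[0,0,0],[0,0,0],1]]'
python3 -m handwheel '[[[0,0,0],[0,0,0],1],[[0,0,0],[0,0,0],1]]'
python3 -c "
from h import *
to(531,253,52,13.16)"
```

```text
clock: 21.73
eef_pos: [531.1, 250.5, 125.2]
tool_rot: [3.14, 0.007, 0.226]
force: [-0.5, -2.6, -0.9]
width: 44.3
gripper_force: 62.3
clock: 21.9
eef_pos: [533.0, 252.3, 128.0]
tool_rot: [-3.141, 0.002, 0.225]
force: [0.2, 0.3, -0.7]
width: 44.4
gripper_force: 62.3
turn z -0.25 shift mm [-1.8 -1.2 76. ] | t 21.9 at [533.  252.3 128. ] rot [-1.80e+02  1.00e-01  1.29e+01] F [ 0.2  0.3 -0.7] w 44.4
```

```bash
python3 -m handwheel '[[[0,0,-0.2],[-0.001,-0.001,0.025],1],[[0,0,0],[0,0,0.025],1],[[0,0,0],[0,0,0.016],1],[[0,0,0],[0,0,0.005],1],[[0,0,0],[0,0,0],1]]'
python3 -m handwheel '[[[0,0,0],[0,0,0.003],1],[[0,0,0],[0,0,0.001],1],[[0,0,0],[0,0,0],1]]'
```

```text
clock: 22.32
eef_pos: [531.0, 253.5, 56.0]
tool_rot: [-3.141, 0.004, 0.23]
force: [0.7, -0.2, -0.5]
width: 44.4
gripper_force: 62.3
clock: 22.57
eef_pos: [532.1, 254.6, 53.5]
tool_rot: [-3.14, 0.001, 0.23]
force: [0.1, 0.3, -0.9]
width: 44.3
gripper_force: 62.3
```

```bash
python3 -m handwheel '[[[0,0,0],[0,0,0],0.3],[[0,0,0],[0,0,0],0.3],[[0,0,0],[0,0,0],0.3],[[0,0,0],[0,0,0],0.3]]'
python3 -m handwheel '[[[0,0,0],[0,0,-0.01],0.3],[[0,0,0],[0,0,-0.015],0.3],[[0,0,0],[0,0,-0.02],0.3],[[0,0,0],[0,0,-0.03],0],[[0,0,0],[0,0,-0.03],0]]'
python3 -m handwheel '[[[0,0,0],[0,0,-0.03],0],[[0,0,0],[0,0,0],0],[[0,0,0],[0,0,0],0]]'
python3 see.py; python3 -c "
from h import *
to(602,-337,150,14)"
```

```text
clock: 22.9
eef_pos: [531.7, 254.3, 52.9]
tool_rot: [-3.141, 0.002, 0.23]
force: [0.1, -0.8, -0.5]
width: 59.7
gripper_force: 0.2
clock: 23.32
eef_pos: [531.0, 254.1, 158.8]
tool_rot: [-3.141, 0.004, 0.231]
force: [1.3, 0.6, 0.6]
width: 81.3
gripper_force: 0.0
clock: 23.57
eef_pos: [532.8, 255.1, 190.1]
tool_rot: [-3.14, -0.002, 0.23]
force: [0.1, 0.1, 0.5]
width: 85.5
gripper_force: 0.0
scene [([340.0, 255.0], [26.0, 47.0]), ([154.0, 255.0], [16.0, 46.0])]
side [([286.0, 257.0], [43.0, 34.0]), ([359.0, 187.0], [38.0, 12.0]), ([626.0, 132.0], [31.0, 15.0]), ([460.0, 88.0], [41.0, 15.0])]
-122 [331. 268.] [295. 254.]
-71 [354. 266.] [288. 266.]
-30 [373. 265.] [282. 276.]
71.6 [420. 257.] [264. 294.]
turn z -0.79 shift mm [-73.8 590.3  36.4] | t 23.77 at [530.9 253.6 186.4] rot [-180.     0.3   13.2] F [-0.4 -0.  -0.3] w 85.7
```

Two rollers are in the row. Now the thin one.

```bash
python3 -m handwheel '[[[0,0,-0.8],[-0.0046,0.0369,0],0],[[0,0,0],[-0.0046,0.0369,0],0],[[0,0,0],[-0.0046,0.0369,0],0],[[0,0,0],[-0.0046,0.0369,0],0],[[0,0,0],[-0.0046,0.0369,0],0]]'>/dev/null
python3 -m handwheel '[[[0,0,0],[-0.0046,0.0369,0],0],[[0,0,0],[-0.0046,0.0369,0],0],[[0,0,0],[-0.0046,0.0369,0],0],[[0,0,0],[-0.0046,0.0369,0],0],[[0,0,0],[-0.0046,0.0369,0],0]]'>/dev/null
python3 -m handwheel '[[[0,0,0],[-0.0046,0.0369,0],0],[[0,0,0],[-0.0046,0.0369,0],0],[[0,0,0],[-0.0046,0.0369,0],0],[[0,0,0],[-0.0046,0.0369,0],0],[[0,0,0],[-0.0046,0.0369,0],0]]'>/dev/null
python3 -m handwheel '[[[0,0,0],[-0.0046,0.0369,0.01],0],[[0,0,0],[0,0,0.026],0],[[0,0,0],[0,0,0],0],[[0,0,0],[0,0,0],0],[[0,0,0],[0,0,0],0]]'
python3 wr.py pics/w6.png; python3 fit.py 602 -337 14 18; python3 rim.py 602 -337 14 18
```

```text
clock: 25.43
eef_pos: [603.1, -334.7, 151.1]
tool_rot: [-3.139, 0.002, 0.246]
force: [0.5, 0.5, 1.9]
width: 85.4
gripper_force: 0.0
px [318. 230.] [143.  49.] centre@48 [ 600.6 -339.2   48. ] len 109.5 axis deg 14.4 box [[294.0, 158.0], [343.0, 158.0], [343.0, 301.0], [294.0, 301.0]]
turn z 1.54 shift mm [ -48.7 -339.6   -8. ] | t 25.48 at [ 603.6 -334.8  152. ] rot [-1.799e+02  1.000e-01  1.410e+01] F [ 0.7 -0.4  0.3] w 85.7
fit [ 603.3 -338.2] 13.1 px wrong 486.0 of 6811
top line edges [-51.   52.   53.   61.5]
across at -25 [-19.  16.]
across at 0 [-19.5  16. ]
across at 25 [-19.5  16.5]
```

```bash
python3 -m handwheel '[[[0,0,0],[-0.0016,0.0034,0.035],0],[[0,0,0],[0,0,0.035],0],[[0,0,0],[0,0,0.035],0],[[0,0,0],[0,0,0.03],0],[[0,0,0],[0,0,0.018],0]]'
python3 -m handwheel '[[[0,0,0],[0,0,0],0],[[0,0,0],[0,0,0],1],[[0,0,0],[0,0,0],1],[[0,0,0],[0,0,0],1],[[0,0,0],[0,0,0],1]]'
python3 -m handwheel '[[[0,0,0],[0,0,0],1],[[0,0,0],[0,0,0],1],[[0,0,0],[0,0,0],1]]'
```

```text
clock: 25.9
eef_pos: [600.7, -338.3, -3.9]
tool_rot: [-3.139, 0.004, 0.246]
force: [0.4, 0.4, -1.2]
width: 85.0
gripper_force: 0.0
clock: 26.32
eef_pos: [602.9, -340.6, 0.4]
tool_rot: [3.14, -0.0, 0.244]
force: [-0.5, -0.2, 0.6]
width: 38.7
gripper_force: 0.0
clock: 26.57
eef_pos: [602.7, -340.0, 0.4]
tool_rot: [3.141, -0.0, 0.244]
force: [-0.7, 0.9, 5.6]
width: 34.2
gripper_force: 59.0
```

```bash
python3 -m handwheel '[[[0,0,0],[0,0,-0.02],1],[[0,0,0],[0,0,-0.035],1],[[0,0,0],[0,0,-0.038],1],[[0,0,0],[0,0,-0.038],1],[[0,0,0],[0,0,-0.038],1]]'
python3 -m handwheel '[[[0,0,0.8],[0,0,0],1],[[0,0,0],[0,0,0],1]]'
python3 -c "
from h import *
to(531,253,165,13.16)"
```

```text
clock: 26.98
eef_pos: [601.6, -340.2, 169.7]
tool_rot: [-3.141, 0.002, 0.244]
force: [0.8, -0.4, -1.5]
width: 34.4
gripper_force: 60.4
clock: 27.15
eef_pos: [603.8, -341.0, 171.1]
tool_rot: [3.138, -0.003, 0.23]
force: [-0.3, -0.0, -1.4]
width: 34.2
gripper_force: 60.6
turn z -0.0 shift mm [  64.4 -595.     6.1] | t 27.15 at [ 603.8 -341.   171.1] rot [179.8  -0.2  13.2] F [-0.3 -0.  -1.4] w 34.2
```

```bash
python3 -m handwheel '[[[0,0,0],[0.004,-0.0372,0],1],[[0,0,0],[0.004,-0.0372,0],1],[[0,0,0],[0.004,-0.0372,0],1],[[0,0,0],[0.004,-0.0372,0],1],[[0,0,0],[0.004,-0.0372,0],1]]'>/dev/null
python3 -m handwheel '[[[0,0,0],[0.004,-0.0372,0],1],[[0,0,0],[0.004,-0.0372,0],1],[[0,0,0],[0.004,-0.0372,0],1],[[0,0,0],[0.004,-0.0372,0],1],[[0,0,0],[0.004,-0.0372,0],1]]'>/dev/null
python3 -m handwheel '[[[0,0,0],[0.004,-0.0372,0],1],[[0,0,0],[0.004,-0.0372,0],1],[[0,0,0],[0.004,-0.0372,0],1],[[0,0,0],[0.004,-0.0372,0],1],[[0,0,0],[0.004,-0.0372,0],1]]'>/dev/null
python3 -m handwheel '[[[0,0,0],[0.004,-0.0372,0],1],[[0,0,0],[0,0,0.02],1],[[0,0,0],[0,0,0.02],1],[[0,0,0],[0,0,0],1],[[0,0,0],[0,0,0],1]]'
python3 -m handwheel '[[[0,0,0],[0,0,0],1]]' >/dev/null
python3 -c "
from h import *
to(531,253,47,13.16)"
```

```text
clock: 28.82
eef_pos: [526.6, 252.6, 125.8]
tool_rot: [3.141, 0.007, 0.231]
force: [0.3, -0.1, 0.8]
width: 34.1
gripper_force: 60.7
turn z -0.0 shift mm [ 2.6  0.9 80.6] | t 28.9 at [528.3 253.3 127.6] rot [-180.     0.2   13.2] F [-0.6  0.6 -0.4] w 34.4
```

```bash
python3 -m handwheel '[[[0,0,0],[0.002,0,0.025],1],[[0,0,0],[0,0,0.025],1],[[0,0,0],[0,0,0.018],1],[[0,0,0],[0,0,0.006],1],[[0,0,0],[0,0,0],1]]'
python3 -m handwheel '[[[0,0,0],[0,0,0.003],1],[[0,0,0],[0,0,0.002],1],[[0,0,0],[0,0,0],1]]'
```

```text
clock: 29.32
eef_pos: [529.6, 253.6, 53.0]
tool_rot: [-3.141, 0.004, 0.229]
force: [0.2, -0.2, -0.6]
width: 34.2
gripper_force: 60.7
clock: 29.57
eef_pos: [530.6, 254.7, 49.4]
tool_rot: [-3.14, 0.001, 0.23]
force: [-0.2, -0.1, -1.0]
width: 33.9
gripper_force: 60.7
```

```bash
python3 -m handwheel '[[[0,0,0],[0,0,0.002],1],[[0,0,0],[0,0,0],0.4],[[0,0,0],[0,0,0],0.4],[[0,0,0],[0,0,0],0.4],[[0,0,0],[0,0,0],0.4]]'
python3 -m handwheel '[[[0,0,0],[0,0,-0.01],0.4],[[0,0,0],[0,0,-0.015],0.4],[[0,0,0],[0,0,-0.02],0.4],[[0,0,0],[0,0,-0.03],0],[[0,0,0],[0,0,-0.03],0]]'
python3 -m handwheel '[[[0,0,0],[0,0,-0.03],0],[[0,0,0],[-0.035,0,-0.01],0],[[0,0,0],[-0.035,0,0],0],[[0,0,0],[-0.035,0,0],0],[[0,0,0],[-0.035,0,0],0]]'
python3 -m handwheel '[[[0,0,0],[0,0,0],0],[[0,0,0],[0,0,0],0],[[0,0,0],[0,0,0],0],[[0,0,0],[0,0,0],0],[[0,0,0],[0,0,0],0]]'
python3 see.py
python3 - <<'E'
from h import *
a=cv2.resize(grab('scene')['pixels'][180:320,285:475,::-1],(400,295));b=cv2.resize(grab('side')['pixels'][210:340,210:390,::-1],(400,289))
c=cv2.resize(grab('scene')['pixels'][100:400,100:600,::-1],(400,240))
o=np.zeros((600,800,3),np.uint8);o[:295,:400]=a;o[:289,400:]=b;o[300:540,:400]=c
o[300:600,400:]=cv2.resize(grab('wrist')['pixels'][:,:,::-1],(400,300));cv2.imwrite('pics/fin.png',o)
E
```

```text
clock: 29.98
eef_pos: [530.1, 254.4, 46.8]
tool_rot: [-3.141, 0.002, 0.23]
force: [0.2, 0.7, 0.3]
width: 51.2
gripper_force: 0.1
clock: 30.4
eef_pos: [529.4, 254.3, 152.8]
tool_rot: [-3.141, 0.004, 0.231]
force: [1.1, 0.0, -0.3]
width: 73.6
gripper_force: 0.0
clock: 30.82
eef_pos: [392.5, 222.1, 192.8]
tool_rot: [-3.14, 0.001, 0.23]
force: [-0.4, -0.1, 1.0]
width: 85.7
gripper_force: 0.0
clock: 31.23
eef_pos: [395.1, 222.9, 191.9]
tool_rot: [-3.14, 0.002, 0.23]
force: [-0.6, 0.0, 0.4]
width: 85.5
gripper_force: 0.0
scene [([348.0, 254.0], [25.0, 63.0])]
side [([282.0, 261.0], [50.0, 43.0]), ([631.0, 133.0], [20.0, 16.0]), ([460.0, 88.0], [41.0, 16.0])]
-122 [331. 268.] [295. 254.]
-71 [354. 266.] [288. 266.]
-30 [373. 265.] [282. 276.]
71.6 [420. 257.] [264. 294.]
```

View pics/fin.png

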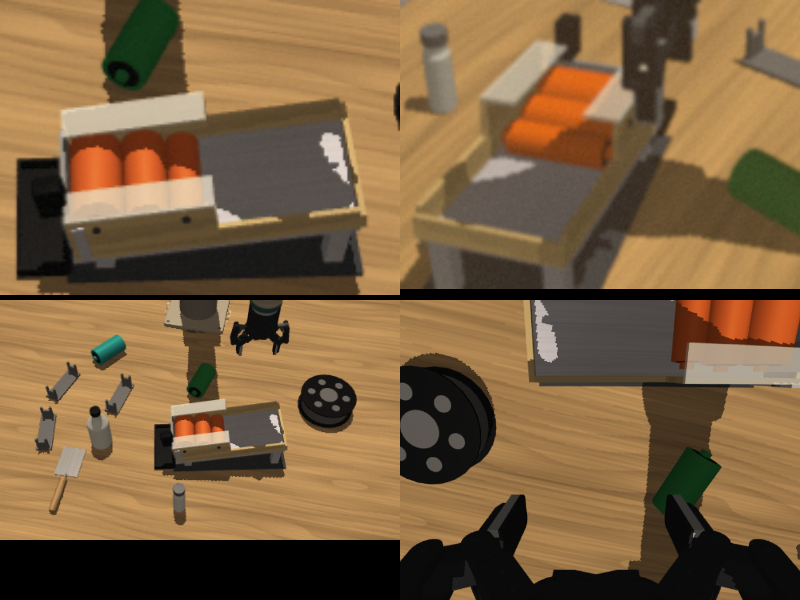

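The final picture shows the three rollers in one row, thick, middle, thin, at about (95,165), (145,165) and (183,165). They sit behind the gate, with the tab at (48,188) and the bystanders in place. I'll check the tab pixel against the shut position and hand in.

```bash
python3 - <<'E'
from mag import *
for g in(0,.01): print(((proj(S,w(p,[40-1000*g,-172,125]))-[285,180])*400/190).round())
print(ctrl.finish_job())
E
```

```text
[ 48. 184.]
[ 47. 175.]
the job is handed in; nothing more can be done
None
```

The gate is shut, the three rollers lie in one row behind it in the order thick, middle, thin, and the job is handed in after about 31 s; the bystanders look unmoved in the last picture.

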